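# Wedge a rocking breakfast crate steady

### The job

The pine crate has lost one of its four feet and rocks: with the fingertips, gripping and lifting nothing, push the orange wedge, thin end first, under the bare corner until it just bears, without jacking that corner up or shoving the crate along. Then test by pressing down for a second with the fingertips (5 to 10 N) on the steel corner plate above it; if it still gives, push the wedge further and test again. When the crate is firm, leave the wedge in place and draw back clear, with the jars undisturbed.

Things in the scene. Friction and masses are not known exactly. Their poses are not given: they have to be found in the camera images.
- crate: Pine slatted crate, 190 mm (x) by 140 mm (y), rim 92 mm above its underside, biscuits inside (up to 129 mm at +x), about 0.86 kg, loose. Origin: centre of its posts' undersides, z up. 9 mm black feet under three posts: it stands level on them with the origin 9 mm up (load towards +x +y). The -x -y post has no foot: about 2 N down on that corner tips it 9 mm down.
- bare_corner (a point): Middle of the underside of the bare post (12 by 11 mm, the crate's -x -y corner; the post's outer face lies 6 mm towards the crate's -x), 9 mm above the surface while the crate is level. Slats beside it stand out 15 mm from this point to -x, 16 mm above the surface. Axes as the crate's.
- corner_top (a point): The point to press on: on the smooth, slippery steel corner plate (26 by 26 mm, level) on the rim above the bare corner, 104 mm above the surface while the crate is level. Axes as the crate's. With stiff fingers press on the plate, not on the bare wood beside it: a finger grips the wood and can keep the crate from rocking.
- wedge: Orange plastic wedge with black ribs, 120 mm long (x), 40 mm wide, 0.08 kg, loose. 2 mm thick at its thin edge (+x), rising evenly to 20 mm at its upright back (-x): 9 mm thick 47 mm from the thin edge. It starts flat, thin edge 25 to 55 mm in front of the bare post, pointing along the crate's x within 0.1 rad, up to 8 mm to the side. Origin: middle of its underside, z up.
- wedge_tip (a point): Middle of the wedge's thin edge, on the underside. Axes as the wedge's.
- wedge_back (a point): Middle of the wedge's upright back face (40 mm wide, 20 mm high), 10 mm above the underside: push here, along the wedge's +x. Axes as the wedge's.
- jam_jar: Jam jar with a yellow lid, 63 mm across, 90 mm high, loose, a bystander standing on the same wooden flap (top at z = 0, level with the worktop), beside the wedge's lane, on the crate's +y side of it. Origin: centre of its underside.
- spice_jar: Spice jar with a red lid, 45 mm across, 106 mm high, loose, a bystander like the jam jar. Origin: centre of its underside.

How it is judged:
By the outcome, as a careful person would: the job done as asked, in the order asked, and still so for the second after the job is handed in, with the robot touching nothing.
It also fails if it takes over 54 s, if anything falls off the work surface, if the arm or the gripper's body presses on something with over 40 N, if the wrist force passes 120 N, or if a joint passes its speed limit or range.

### The arm

A 6-joint arm with a two-finger parallel gripper is mounted at the origin on a cart in front of the work surface, level with it; the furniture and walls round the work are solid. World frame = base frame: x ahead of the robot, y to its left, z up, the work surface at z = 0. Lengths are in m, angles in degrees, forces in N, time in s.
With the tool pointing down it reaches from about 0.375 to 0.9 m from the base axis. Payload 3.1 kg.
Tool frame: the origin (TCP) lies on the centre line of the jaws, within the pads' length; the fingertips stand finger_overhang ahead of it and the grasp point (between the pads) lies 5 mm behind it (finger_overhang is the distance from the TCP to the fingertips, in m); z points along the fingers, y is the line along which they close (so a half turn about z gives the same grasp; the last joint's range is limited). The gripper opens to 87 mm and grips with 3 to 60 N. Pads are 19 mm wide; open, the fingers measure 117 mm over their backs; the gripper's body (75 mm by 190 mm) begins 51 mm behind the grasp point.
Start: joints at [56.007, 30.224, 82.088, -0, 67.689, -10.227], TCP at [0.252, 0.572, 0.237] pointing down, gripper open.
Joint ranges: [-176.69, 176.69], [-43.24, 126.21], [12.49, 139.97], [-82, 262], [0, 151.66], [-163.58, 163.58]. Speed limits (degrees/s): [159.86, 159.86, 180, 180, 180, 180].

### API

Orientations are given as a 3x3 rotation matrix whose columns are the frame's x, y, z axes.
In Python, from rig import read_state, capture, calibration, hand_in, finger_overhang gives the robot as it stands.
- The arm moves only by the tool send_rows, never from a script. Its argument "plan" is a list of rows, each a list of 5 numbers: the closure in counts, from 0 (fully open) to 255 (shut), then the shift along the tool's x, y, z in m, then the turn about the tool's z in rad. A call has 1 to 20 rows; each row shifts and turns the commanded pose from where the row before left it, along the tool's axes as they then stand; what a row does not reach is not made up. A row lasts 1/12 s, in which the tool goes at most 41.7 mm and 7.16 degrees, less where a joint would pass 70% of its speed; a pose out of reach is approached as far as the arm can. A call is refused whole if a number of a shift passes 0.0417 or a number of a turn 0.125, either way. A call with a gripper value outside its range is refused whole. The fingers move at their own pace and stop on an object; the grip force is fixed at half the most. Time passes only in rows, so rows that do not move let the fingers close. It gives the time, the measured TCP pose, the force, the opening and the grip force at its end, in the units of the state.
- read_state(): the state, without advancing time (a new reading comes with each control period).
- capture(name): name is "side" or "top"; returns (picture, depth): 420x560x3 uint8, blue, green, red; 420x560 float32, m along the optical axis (not along the pixel's ray), 0 where there is no reading.
- calibration(name): a dict with "fx", "fy", "cx", "cy" (pixels), "dist_coeffs" ([k1, k2, p1, p2, k3] as OpenCV has them; the pictures are not rectified), "xyz" and "rotation" of the camera in the world. Camera axes: x right, y down, z forward; pixel columns grow to the right and rows downward; lengths in m; the calibration is good to about 2 mm. A picture is of the moment at which its call begins. calibration takes no time and is no camera call.
- hand_in(): hands the job in; it is judged then, once.
The state is a dict: "time_s": time; "joint_positions": joint angles; "qvel": joint speeds; "tau": joint torques, N m; "position": TCP position; "tcp_rot": TCP orientation; "force": force on the tool from outside, world axes, zero at the start; "moment": the same for the moment, N m; "opening": opening from 0.0 (shut) to 1.0 (fully open); "grasp_force": force on a finger pad.
Only numpy, scipy, OpenCV 4.12 (cv2) and the standard library are available. Lean on these libraries where they do the work, as an engineer would, in place of code of your own. Each camera call takes 0.05 s, during which the arm holds its last target. There are 200 camera calls.

## Working session

There is one attempt and no reset: what is moved stays moved. The work goes in short steps, Python scripts to look and compute and a tool call to move; the robot and the scene stay as the last step left them, time stands still between calls to the robot, and variables do not carry over. Pictures are saved under pics/ and viewed, at most 10 in all, crops included, and the job is handed in when it is done.

Besides the shell and the picture viewer there is one more tool, called after "Call:" as a command line: name --pt "numbers of a row" for each row, then --argument value for the rest. send_rows: Moves the arm, as the interface text tells. Its arguments: {"type":"object","properties":{"plan":{"type":"array","items":{"type":"array","items":{"type":"number"}}}},"required":["plan"]}

```bash
mkdir -p pics; ls
cat > h.py <<'E'
import numpy as np,cv2
from rig import *
def px(name,depth,u,v,z=None):
    c=calibration(name);K=np.array([[c['fx'],0,c['cx']],[0,c['fy'],c['cy']],[0,0,1]])
    p=cv2.undistortPoints(np.array([[[u,v]]],float),K,np.array(c['dist_coeffs'],float))[0,0]
    R=np.array(c['rotation']);t=np.array(c['xyz']);r=R@np.array([p[0],p[1],1])
    if z is not None: return t+r*(z-t[2])/r[2]
    return t+r*depth[int(v),int(u)]
def proj(name,P):
    c=calibration(name);K=np.array([[c['fx'],0,c['cx']],[0,c['fy'],c['cy']],[0,0,1]])
    R=np.array(c['rotation']).T;t=np.array(c['xyz'])
    return cv2.projectPoints(np.array(P,float).reshape(-1,1,3),cv2.Rodrigues(R)[0],-R@t,K,np.array(c['dist_coeffs'],float))[0][:,0]
E
python3 - <<'E'
from h import *
print(finger_overhang,read_state())
for n in('top','side'):
    p,d=capture(n);cv2.imwrite(f'pics/{n}0.png',p);np.save(f'{n}0.npy',d);print(calibration(n))
E
```

```text
pics
0.014 {'time_s': 0.0, 'joint_positions': array([ 5.60068209e+01,  3.02783464e+01,  8.21570637e+01, -7.95696493e-04,
        6.76892119e+01, -1.02289209e+01]), 'qvel': array([ 0.06295374, -0.07725639, -0.16094173, -0.03082256, -0.10051494,
       -0.08966299]), 'tau': array([ 3.50635037e-04, -4.40040171e+01, -1.76590848e+01,  6.35362579e-02,
        5.80410892e-02, -1.39028734e-04]), 'position': array([0.25144841, 0.57141206, 0.23557449]), 'tcp_rot': array([[-9.15213132e-01,  4.02968325e-01, -1.20541267e-03],
       [ 4.02969954e-01,  9.15211417e-01, -1.81053658e-03],
       [ 3.73618544e-04, -2.14277195e-03, -9.99997634e-01]]), 'force': array([ 0.21657933, -0.83956299,  0.07232184]), 'moment': array([0.01952482, 0.01767904, 0.05031878]), 'grasp_force': 0.0, 'opening': 0.999226360910843}
{'fx': 460.90533029865264, 'fy': 460.90533029865264, 'cx': 275.20987632722773, 'cy': 210.41255987495526, 'dist_coeffs': array([0.04247522, 0.        , 0.        , 0.        , 0.        ]), 'xyz': array([0.38652945, 0.37171393, 0.95680155]), 'rotation': array([[-0.02595832, -0.99843285,  0.04957831],
       [-0.99952469,  0.02509775, -0.01790233],
       [ 0.01662997, -0.05001946, -0.99860978]])}
{'fx': 475.3413124042505, 'fy': 475.3413124042505, 'cx': 278.71439149441494, 'cy': 209.5958025633224, 'dist_coeffs': array([0.03745745, 0.        , 0.        , 0.        , 0.        ]), 'xyz': array([0.8726745 , 0.29755073, 0.82650818]), 'rotation': array([[ 0.14828502,  0.85824918, -0.49134499],
       [ 0.98892209, -0.12532792,  0.07953627],
       [ 0.00668269, -0.49769595, -0.86732582]])}
```

View pics/top0.png

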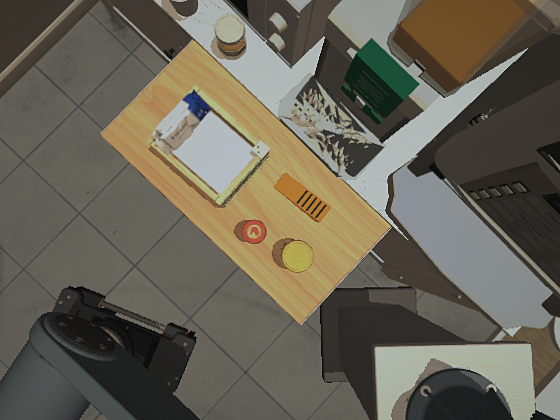

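View pics/side0.png

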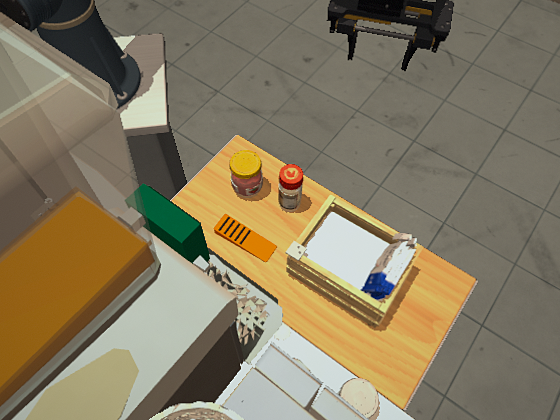

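Run:
```python
import cv2
p=cv2.imread('pics/top0.png');cv2.imwrite('pics/tc.png',cv2.resize(p[120:270,220:360],None,fx=4,fy=4,interpolation=cv2.INTER_CUBIC)[:600])
p=cv2.imread('pics/side0.png');cv2.imwrite('pics/sc.png',cv2.resize(p[180:340,200:400],None,fx=3.75,fy=3.75,interpolation=cv2.INTER_CUBIC))
```

```text
(no output)
```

View pics/tc.png

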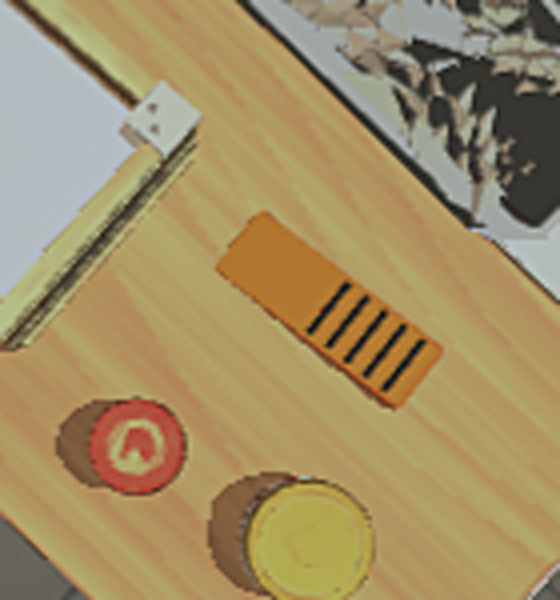

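View pics/sc.png

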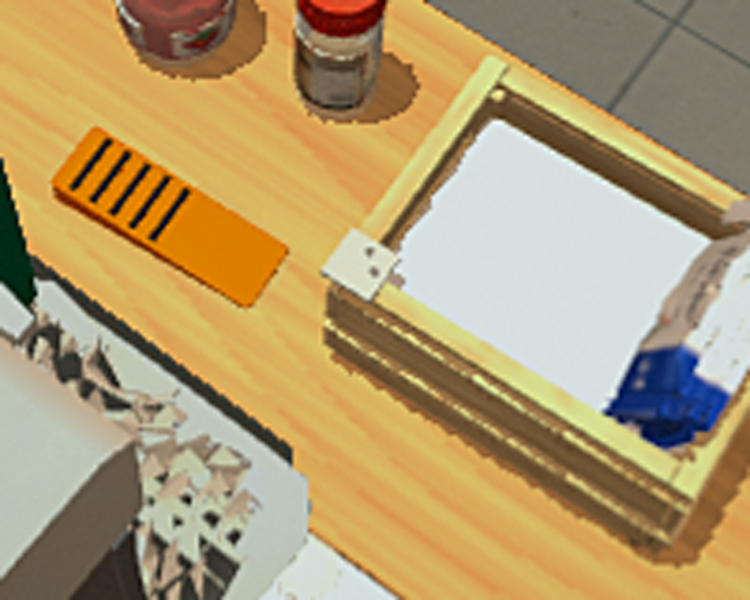

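Run:
```python
from h import *
T=lambda u,v,z:px('top',None,220+u/4-.4,120+v/4-.4,z)[:2].round(4)
S=lambda u,v,z:px('side',None,200+u/3.75-.4,180+v/3.75-.4,z)[:2].round(4)
for z,a,b in[(.002,(264,211),(288,250)),(.002,(217,267),(248,306)),(.02,(443,350),(97,127)),(.02,(397,408),(54,187)),
 (.104,(163,80),(373,300)),(.104,(201,116),(322,272)),(.104,(162,157),(355,229)),(.104,(122,128),(400,258)),(.101,(0,325),(490,57)),(.101,(0,325),(690,503))]:
  print(T(*a,z),S(*b,z))
d=np.load('top0.npy');ds=np.load('side0.npy')
print('plate',px('top',d,260,149),'wood',px('top',d,300,160),px('top',d,210,235),'jar',px('top',d,298,255),px('top',d,254,231))
print(px('side',ds,296,250),px('side',ds,250,300))
# furniture obstacles near: points above z>0.03 map
c=calibration('top')
vv,uu=np.mgrid[0:420:1,0:560:1]
K=np.array([[c['fx'],0,c['cx']],[0,c['fy'],c['cy']],[0,0,1]])
q=cv2.undistortPoints(np.stack([uu,vv],-1).reshape(-1,1,2).astype(float),K,np.array(c['dist_coeffs']))[:,0]
P=(np.c_[q,np.ones(len(q))]*d.reshape(-1,1))@np.array(c['rotation']).T+c['xyz']
g=np.full((18,20),-1.)
for p in P:
  i,j=int((p[0]-.2)/.04),int((p[1]+.1)/.04)
  if 0<=i<18 and 0<=j<20 and p[0]>=.2 and p[1]>-.1: g[i,j]=max(g[i,j],p[2])
print('cols y',[round(-.1+.04*j,2) for j in range(20)][::-1])
for i in range(17,-1,-1): print('%.2f'%(.2+.04*i),(g[i,::-1]*100).round().astype(int))
```

```text
[0.5128 0.3309] [0.485  0.3568]
[0.4841 0.3561] [0.5128 0.3324]
[0.437  0.2423] [0.4094 0.2678]
[0.408  0.2667] [0.4412 0.2429]
[0.5617 0.3807] [0.5624 0.383 ]
[0.5444 0.3634] [0.5458 0.3628]
[0.5256 0.382 ] [0.527  0.3808]
[0.5396 0.4003] [0.5441 0.3983]
[0.4494 0.4591] [0.4448 0.4601]
[0.4494 0.4591] [0.6706 0.4983]
plate [0.54394868 0.38177074 0.10472793] wood [0.53801521 0.30010004 0.00135126] [0.38656428 0.49042326 0.00149155] jar [0.34491815 0.31575852 0.09201101] [0.39177287 0.39648203 0.10740305]
[0.54511056 0.38069516 0.10529962] [0.6028891  0.29442    0.05687546]
cols y [0.66, 0.62, 0.58, 0.54, 0.5, 0.46, 0.42, 0.38, 0.34, 0.3, 0.26, 0.22, 0.18, 0.14, 0.1, 0.06, 0.02, -0.02, -0.06, -0.1]
0.88 [-100   -9    0    0 -100    0    0 -100 -100 -100 -100 -100 -100 -100
 -100 -100 -100 -100 -100 -100]
0.84 [-100 -100    1    7    8    1    8    0 -100 -100 -100 -100 -100 -100
 -100 -100 -100 -100 -100 -100]
0.80 [-100 -100 -100    8    8    0    9   15 -100 -100 -100   14 -100 -100
 -100 -100 -100 -100 -100 -100]
0.76 [-100 -100 -100    0    0    9    9   16   23 -100   22   19 -10
[... 850 characters left out ...]
    2    2    1    1
    7   53   18    6 -100 -100]
0.40 [ -87  -87 -100    0    1    1    1   11   11    1    2    2    1    1
    7   48   46    6    6 -100]
0.36 [ -87  -87  -87 -100    0    1    1   11   96    9    9    1    1    1
    6    7   41   40    7    6]
0.32 [ -87   34  -87   54 -100    0    1    1   10   10    9    1    1    0
 -100    7    7   35   33    7]
0.28 [ -87   34   56   58   58 -100    0    1    1    9    1    1    0 -100
 -100 -100    7    7   29   26]
0.24 [ -87   32   57   57   60   60   58    0    0    1    1    1 -100 -100
 -100 -100  -87    7    7   24]
0.20 [ -87  -87  -87   56   55   34   57 -100    0    0    1 -100 -100 -100
 -100  -87  -86  -87    7    7]
```

```bash
cat >> h.py <<'E'
def fr(o,a):
    a=np.radians(a);return lambda q:np.array([[o[0]+x*np.cos(a)-y*np.sin(a),o[1]+x*np.sin(a)+y*np.cos(a),z] for x,y,z in q])
E
python3 - <<'E'
from h import *
from scipy.optimize import least_squares
t4=lambda u,v:(220+u/4-.4,120+v/4-.4); s4=lambda u,v:(200+u/3.75-.4,180+v/3.75-.4)
Tt=[(264,211),(217,267),(443,350),(397,408)];St=[(248,306),(288,250),(54,187),(97,127)]
wm=[(.06,-.02,.002),(.06,.02,.002),(-.06,-.02,.02),(-.06,.02,.02)]
f=lambda p:np.r_[(proj('top',fr(p,p[2])(wm))-[t4(*a) for a in Tt]).ravel(),(proj('side',fr(p,p[2])(wm))-[s4(*a) for a in St]).ravel()]
r=least_squares(f,[.46,.3,49.]);print('wedge',r.x,r.fun.round(1));w=r.x
cm=[(-.069,-.070,.104),(-.095,-.07,.104),(-.095,-.044,.104),(-.069,-.044,.104)]
ct=[(163,80),(201,116),(162,157),(122,128)];cs=[(373,300),(322,272),(355,229),(400,258)]
cm2=[(-.095,.07,.101),(.095,-.07,.101)];
f=lambda p:np.r_[(proj('top',fr(p,p[2])(cm))-[t4(*a) for a in ct]).ravel(),(proj('side',fr(p,p[2])(cm+cm2))-[s4(*a) for a in cs+[(490,57),(690,503)]]).ravel()]
r=least_squares(f,[.56,.49,46.],loss='soft_l1');print('crate',r.x,f(r.x).round(1));c=r.x
b=fr(c,c[2])([(-.08,-.06,0),(-.082,-.057,0)]);tip=fr(w,w[2])([(.06,0,0),(-.06,0,0)])
a=np.radians(c[2]);R=np.array([[np.cos(a),np.sin(a)],[-np.sin(a),np.cos(a)]])
print('bare,top',b,'tip,back',tip,'tip rel bare crate frame',R@(tip[0]-b[0])[:2])
im=[]
for n,o,s in(('top',(140,80),2),('side',(200,150),2)):
    p=cv2.imread(f'pics/{n}0.png');p=cv2.resize(p,None,fx=3,fy=3)
    cc=[(-.095,-.07),(.095,-.07),(.095,.07),(-.095,.07)]
    for poly in(fr(c,c[2])(cm),fr(c,c[2])([(x,y,.101) for x,y in cc]),fr(c,c[2])([(x,y,.016) for x,y in cc]),fr(w,w[2])([wm[i] for i in(0,1,3,2)])):
        cv2.polylines(p,[(proj(n,poly)*3+1).astype(int)],True,(255,0,255),1)
    x,y=o;im.append(p[y*3:y*3+600,x*3:x*3+600] if 0 else p[y*3:y*3+540,x*3:x*3+ (400 if n=='x' else 630)])
v=np.hstack(im);v=cv2.resize(v,(800,int(800*v.shape[0]/v.shape[1])));cv2.imwrite('pics/ov.png',v)
d=np.load('top0.npy')
for y0 in(.06,.08,.10,.12,.14):
  P=[px('top',d,u,v) for v in range(150,300,2) for u in range(300,470,2)]if y0==.06 else P
  print(y0,[(x0,round(max([q[2] for q in P if x0<=q[0]<x0+.02 and y0<=q[1]<y0+.02],default=-1),3)) for x0 in(.28,.3,.32,.34,.36,.38,.40,.42)])
E
```

```text
wedge [ 0.46116831  0.29951791 49.89287937] [-0.8 -1.1 -1.  -0.2  0.8 -0.4  0.1  0.4  0.2  1.1  0.7 -0.3 -1.3 -1.4
 -0.7 -0.9]
crate [ 0.55945774  0.47992495 46.19689466] [-0.5 -0.3  0.3  0.1  0.6  0.1  0.3 -2.  -0.8 -0.  -0.1 -0.9 -0.1 -0.8
  0.7 -0.5 -0.3 -0.7  2.   3. ]
bare,top [[0.54738652 0.38065619 0.        ]
 [0.54383699 0.3812893  0.        ]] tip,back [[0.49982143 0.34540839 0.        ]
 [0.42251519 0.25362743 0.        ]] tip rel bare crate frame [-0.05836285  0.0099309 ]Traceback (most recent call last):
  File "<stdin>", line 26, in <module>
  File "h.py", line 4, in px
    c=calibration(name);K=np.array([[c['fx'],0,c['cx']],[0,c['fy'],c['cy']],[0,0,1]])
ValueError: time passes only in moves, steps and waits
```

View pics/ov.png

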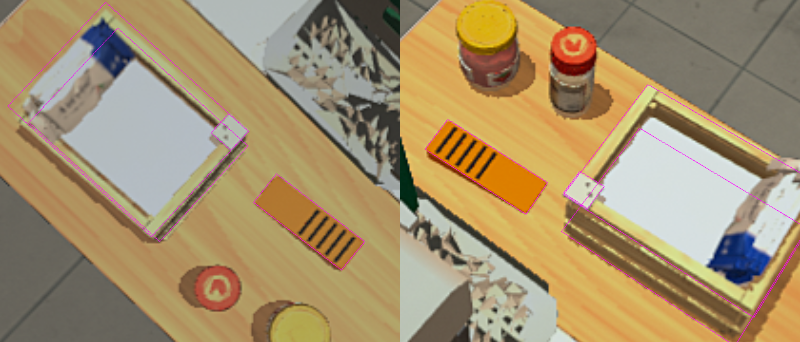

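Call:
send_rows --pt "0 0 0 0 0.1164" --pt "0 0 0 0 0.1164" --pt "0 0 0 0 0.1164" --pt "0 -0.0286 -0.0152 0 0" --pt "0 -0.0286 -0.0152 0 0" --pt "0 -0.0286 -0.0152 0 0" --pt "0 -0.0286 -0.0152 0 0" --pt "0 -0.0286 -0.0152 0 0" --pt "0 -0.0286 -0.0152 0 0" --pt "0 -0.0286 -0.0152 0 0" --pt "0 -0.0286 -0.0152 0 0" --pt "0 -0.0286 -0.0152 0 0" --pt "0 -0.0286 -0.0152 0 0" --pt "0 -0.0286 -0.0152 0 0" --pt "0 -0.0286 -0.0152 0 0" --pt "0 0 0 0 0" --pt "0 0 0 0 0"

```text
time_s: 1.52
position: [0.3739, 0.2016, 0.2364]
tcp_rot: [[-0.719, 0.695, -0.001], [0.695, 0.719, 0.0], [0.0, -0.0, -1.0]]
force: [-0.3, 0.3, 0.2]
opening: 1.001
grasp_force: 0.0
```

Run:
```python
from h import *
s=read_state();print(s['position'],np.degrees(np.arctan2(s['tcp_rot'][1,1],s['tcp_rot'][0,1])),s['joint_positions'],s['force'])
d=np.load('top0.npy');c=calibration('top');vv,uu=np.mgrid[0:420,0:560]
K=np.array([[c['fx'],0,c['cx']],[0,c['fy'],c['cy']],[0,0,1]])
q=cv2.undistortPoints(np.stack([uu,vv],-1).reshape(-1,1,2).astype(float),K,np.array(c['dist_coeffs']))[:,0]
P=(np.c_[q,np.ones(len(q))]*d.reshape(-1,1))@np.array(c['rotation']).T+c['xyz']
X=np.arange(.26,.5,.02);print(X.round(2))
for y in np.arange(.16,.04,-.02):
    print(y.round(2),[int(1000*max(P[(abs(P[:,0]-x-.01)<.01)&(abs(P[:,1]-y-.01)<.01)][:,2],default=-1)) for x in X])
```

```text
[0.3738655  0.20157433 0.23643873] 45.98102070539765 [ 1.31723129e+01  1.48290397e+01  1.09410076e+02  1.76190223e-02
  5.57895012e+01 -3.28186135e+01] [-0.2745612   0.27182112  0.20636749]
[0.26 0.28 0.3  0.32 0.34 0.36 0.38 0.4  0.42 0.44 0.46 0.48]
0.16 [-1000, -1000, -1000, 2, 4, 5, 5, 4, 5, 4, 4, 4]
0.14 [-1000, -1000, -1000, -1000, 2, 4, 4, 4, 4, 5, 4, 3]
0.12 [-1000, -1000, -1000, -1000, -1000, 1, 4, 61, 62, 62, 64, 63]
0.1 [-1000, -1000, -1000, -1000, -1000, -1000, 63, 64, 65, 65, 64, 538]
0.08 [-1000, -1000, -1000, -1000, 55, 65, 65, 65, 64, 500, 525, 532]
0.06 [-1000, -1000, -1000, 63, 66, 64, 65, 63, 475, 497, 471, 148]
```

Call:
send_rows --pt "0 0 0 0.02 0" --pt "0 0 0 0.025 0" --pt "0 0 0 0.025 0" --pt "0 0 0 0.025 0" --pt "0 0 0 0.025 0" --pt "0 0 0 0.025 0" --pt "0 0 0 0.025 0" --pt "0 0 0 0.02 0" --pt "0 0 0 0.015 0" --pt "0 0 0 0.009 0" --pt "0 0 0 0 0" --pt "0 0 0 0 0"

```text
time_s: 2.52
position: [0.3731, 0.2035, 0.0223]
tcp_rot: [[-0.723, 0.691, -0.001], [0.691, 0.723, -0.0], [0.001, -0.001, -1.0]]
force: [0.1, -0.3, 0.6]
opening: 1.001
grasp_force: 0.0
```

Run:
```python
from h import *
s=read_state();print(s['position'],s['force'])
im=[]
for n,x,y in(('top',200,100),('side',130,120)):
    p,d=capture(n);cv2.imwrite(f'pics/{n}1.png',p);im.append(cv2.resize(p[y:y+180,x:x+200],None,fx=2,fy=2,interpolation=cv2.INTER_CUBIC))
cv2.imwrite('pics/d1.png',np.hstack(im))
```

```text
[0.37310341 0.20349136 0.02234997] [ 0.12466776 -0.25888656  0.57135423]
```

View pics/d1.png

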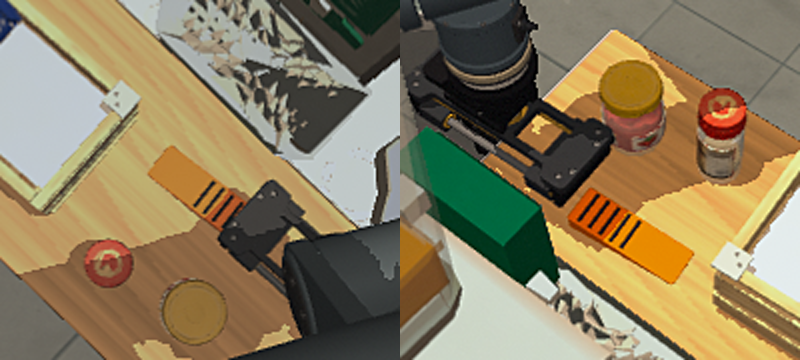

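Call:
send_rows --pt "0 -0.0005 0.008 0 0" --pt "0 -0.0005 0.007 0 0" --pt "0 -0.0003 0.007 0 0" --pt "0 -0.0003 0.007 0 0" --pt "0 -0.0003 0.007 0 0" --pt "0 -0.0003 0.007 0 0" --pt "0 -0.0003 0.007 0 0" --pt "0 -0.0003 0.007 0 0" --pt "0 -0.0003 0.007 0 0" --pt "0 -0.0003 0.007 0 0" --pt "0 0 0.006 0 0" --pt "0 0 0.005 0 0" --pt "0 0 0.004 0 0" --pt "0 0 0.003 0 0" --pt "0 0 0.002 0 0" --pt "0 0 0.001 0 0" --pt "0 0 0 0 0" --pt "0 0 0 0 0"

```text
time_s: 4.12
position: [0.4397, 0.267, 0.0226]
tcp_rot: [[-0.722, 0.692, 0.0], [0.692, 0.722, 0.0], [-0.0, 0.0, -1.0]]
force: [-0.1, 0.5, -0.7]
opening: 0.998
grasp_force: 0.0
```

Run:
```python
from h import *
s=read_state();print(s['position'],s['force'])
im=[]
for n,x,y in(('top',180,80),('side',180,120)):
    p,d=capture(n);cv2.imwrite(f'pics/{n}2.png',p);im.append(cv2.resize(p[y:y+150,x:x+133],None,fx=3,fy=3,interpolation=cv2.INTER_CUBIC))
cv2.imwrite('pics/d2.png',np.hstack(im))
```

```text
[0.43973422 0.26697241 0.0225698 ] [-0.14190083  0.53331472 -0.68043546]
```

View pics/d2.png

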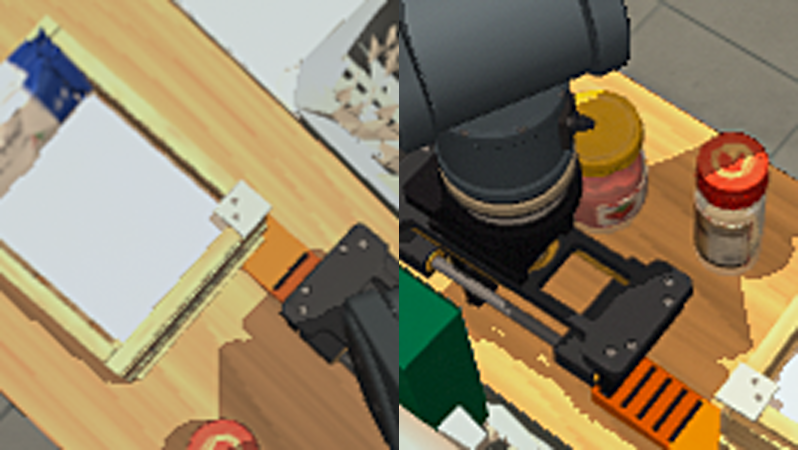

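Call:
send_rows --pt "0 0 0.002 0 0" --pt "0 0 0.003 0 0" --pt "0 0 0.003 0 0" --pt "0 0 0.002 0 0" --pt "0 0 0.002 0 0" --pt "0 0 0.002 0 0" --pt "0 0 0.001 0 0" --pt "0 0 0 0 0"

```text
time_s: 4.88
position: [0.4504, 0.2781, 0.0226]
tcp_rot: [[-0.722, 0.692, 0.001], [0.692, 0.722, 0.0], [-0.0, 0.001, -1.0]]
force: [-0.0, 0.1, 0.6]
opening: 0.999
grasp_force: 0.0
```

Call:
send_rows --pt "0 0 0.0005 0 0" --pt "0 0 0.0005 0 0" --pt "0 0 0 0 0"

```text
time_s: 5.13
position: [0.4506, 0.2785, 0.0225]
tcp_rot: [[-0.722, 0.692, -0.0], [0.692, 0.722, -0.0], [0.0, -0.0, -1.0]]
force: [0.6, -0.6, -0.2]
opening: 1.001
grasp_force: 0.4
```

Call:
send_rows --pt "0 0 0.0005 0 0" --pt "0 0 0.0005 0 0" --pt "0 0 0 0 0"

```text
time_s: 5.38
position: [0.4515, 0.2793, 0.0225]
tcp_rot: [[-0.722, 0.692, 0.0], [0.692, 0.722, 0.0], [-0.0, 0.0, -1.0]]
force: [-0.3, -0.1, -0.2]
opening: 1.001
grasp_force: 0.3
```

Call:
send_rows --pt "0 0 0.0005 0 0" --pt "0 0 0.0005 0 0" --pt "0 0 0 0 0"

```text
time_s: 5.63
position: [0.4522, 0.2801, 0.0225]
tcp_rot: [[-0.722, 0.692, 0.0], [0.692, 0.722, 0.0], [-0.0, 0.0, -1.0]]
force: [0.4, -0.8, -0.5]
opening: 0.998
grasp_force: 0.3
```

Call:
send_rows --pt "0 0 0.0005 0 0" --pt "0 0 0 0 0"

```text
time_s: 5.8
position: [0.4525, 0.2804, 0.0225]
tcp_rot: [[-0.722, 0.692, 0.0], [0.692, 0.722, 0.0], [-0.0, 0.0, -1.0]]
force: [-0.5, -0.6, 0.2]
opening: 1.002
grasp_force: 0.3
```

```bash
cat > m.py <<'E'
from h import *
from scipy.signal import fftconvolve
F=[];Z={}
for i in range(4):
    p,d=capture('top' if i%2 else 'side');F.append(read_state()['force'])
F=np.array(F);print('pos',read_state()['position'].round(4),'along',F[:,:2]@[.692,.722],'mean',F.mean(0).round(2))
E
python3 m.py
```

```text
pos [0.4525 0.2804 0.0225] along [-0.47470924 -0.44759328 -0.21892918 -0.21242862] mean [-0.12 -0.35  0.07]
```

Call:
send_rows --pt "0 0 0.0005 0 0" --pt "0 0 0 0 0"

```text
time_s: 6.17
position: [0.4527, 0.2807, 0.0226]
tcp_rot: [[-0.722, 0.692, -0.0], [0.692, 0.722, -0.0], [0.0, -0.0, -1.0]]
force: [-0.6, -0.4, 0.2]
opening: 0.999
grasp_force: 0.3
```

Call:
send_rows --pt "0 0 0.0005 0 0" --pt "0 0 0 0 0"

```text
time_s: 6.33
position: [0.4531, 0.2811, 0.0226]
tcp_rot: [[-0.722, 0.692, 0.0], [0.692, 0.722, 0.0], [-0.0, 0.0, -1.0]]
force: [-0.2, -0.9, -1.5]
opening: 1.0
grasp_force: 0.3
```

```bash
python3 m.py
```

```text
pos [0.4531 0.2811 0.0226] along [-2.10871456 -1.01909715 -1.62588487  0.43452357] mean [-0.88 -0.65  0.37]
```

Call:
send_rows --pt "0 0 0.0005 0 0" --pt "0 0 0 0 0"

```text
time_s: 6.7
position: [0.4535, 0.2814, 0.0226]
tcp_rot: [[-0.722, 0.692, 0.0], [0.692, 0.722, 0.0], [-0.0, 0.0, -1.0]]
force: [0.6, -0.7, 0.6]
opening: 1.007
grasp_force: 0.3
```

```bash
sed -i 's/range(4)/range(8)/' m.py; python3 m.py
```

```text
pos [0.4535 0.2814 0.0225] along [-0.19309368 -0.93843974 -0.87868923 -0.05875253 -0.53209654 -0.75708448
 -0.33401892  0.1651478 ] mean [-0.39 -0.23  0.26]
```

Call:
send_rows --pt "0 0 0.0005 0 0" --pt "0 0 0.0005 0 0" --pt "0 0 0 0 0"

```text
time_s: 7.35
position: [0.4542, 0.2822, 0.0226]
tcp_rot: [[-0.722, 0.692, 0.0], [0.692, 0.722, 0.0], [-0.0, 0.0, -1.0]]
force: [-1.1, 0.2, 0.2]
opening: 1.002
grasp_force: 0.3
```

```bash
python3 m.py
```

```text
pos [0.4542 0.2822 0.0225] along [-0.52364517 -0.20535267 -0.46712301 -0.96930976 -0.703133   -0.52848093
 -0.56348334  0.10374996] mean [-0.45 -0.23  0.17]
```

Call:
send_rows --pt "0 0 0.0005 0 0" --pt "0 0 0.0005 0 0" --pt "0 0 0 0 0"

```text
time_s: 8.0
position: [0.4548, 0.2828, 0.0225]
tcp_rot: [[-0.722, 0.692, 0.0], [0.692, 0.722, 0.0], [-0.0, 0.0, -1.0]]
force: [0.0, -0.8, 0.1]
opening: 0.996
grasp_force: 0.3
```

```bash
python3 m.py
```

```text
pos [0.4548 0.2829 0.0226] along [-0.92165554 -0.26620956 -0.92447675 -1.28032188 -0.6044818  -0.48443695
 -1.02700429  0.03081032] mean [-0.58 -0.39  0.26]
```

Call:
send_rows --pt "0 0 0.0005 0 0" --pt "0 0 0.0005 0 0" --pt "0 0 0 0 0"

```text
time_s: 8.65
position: [0.4556, 0.2836, 0.0225]
tcp_rot: [[-0.722, 0.692, 0.0], [0.692, 0.722, 0.0], [-0.0, 0.0, -1.0]]
force: [-0.6, -1.2, 0.2]
opening: 1.004
grasp_force: 0.3
```

```bash
cat >> m.py <<'E'
def corner(n,p): # plate shift versus first picture by phase correlation
    a=cv2.imread(f'pics/{n}2.png',0)
    u,v=proj(n,[[.5438,.3813,.104]])[0].astype(int);s=slice(v-10,v+10),slice(u-14,u+14)
    t=a[s];r=cv2.matchTemplate(cv2.cvtColor(p,cv2.COLOR_BGR2GRAY)[v-14:v+14,u-18:u+18],t,cv2.TM_SQDIFF)
    (y,x)=np.unravel_index(r.argmin(),r.shape)
    f=lambda l,c,h:.5*(l-h)/(l-2*c+h)
    if 0<x<8 and 0<y<8: return round(x-4+f(*r[y,x-1:x+2]),2),round(y-4+f(*r[y-1:y+2,x]),2)
for n in('top','side'): print(n,corner(n,capture(n)[0]),'ref',corner(n,cv2.imread(f'pics/{n}2.png')))
E
python3 m.py
```

```text
pos [0.4556 0.2836 0.0226] along [-0.43957808 -0.7352449   0.18012431 -1.42747176 -0.93268027 -0.55195428
  0.09564922 -0.33757195] mean [-0.09 -0.63 -0.19]
top (np.float64(-0.02), np.float64(-0.04)) ref (np.float64(0.01), np.float64(-0.0))
side (np.float64(0.08), np.float64(0.0)) ref (np.float64(-0.01), np.float64(-0.0))
```

Call:
send_rows --pt "0 0 0.0005 0 0" --pt "0 0 0.0005 0 0" --pt "0 0 0 0 0"

```text
time_s: 9.4
position: [0.456, 0.2842, 0.0225]
tcp_rot: [[-0.722, 0.692, -0.0], [0.692, 0.722, -0.0], [0.0, -0.0, -1.0]]
force: [-0.8, -0.9, 0.4]
opening: 0.999
grasp_force: 0.6
```

```bash
python3 m.py
```

```text
pos [0.456  0.2842 0.0225] along [-1.36031049 -1.33039571 -0.68384551 -1.5814119  -1.1427283  -0.91532658
 -0.84040947 -1.64346728] mean [-0.65 -1.02  1.06]
top (np.float64(-0.02), np.float64(-0.05)) ref (np.float64(0.01), np.float64(-0.0))
side (np.float64(0.08), np.float64(-0.01)) ref (np.float64(-0.01), np.float64(-0.0))
```

Call:
send_rows --pt "0 0 -0.002 0 0" --pt "0 0 -0.005 0 0" --pt "0 0 -0.01 0 0" --pt "0 0 -0.013 0 0" --pt "0 0 0 -0.02 0" --pt "0 0 0 -0.03 0" --pt "0 0 0 -0.03 0" --pt "0 0 0 -0.03 0" --pt "255 0 0 -0.016 0" --pt "255 0.0004 0.02 0 0" --pt "255 0.0004 0.02 0 0" --pt "255 0.001 0.03 0 0" --pt "255 0.001 0.03 0 0" --pt "255 0.001 0.03 0 0" --pt "255 0 0.02 0 0" --pt "255 0 0.0109 0 0" --pt "255 0 0 0 0" --pt "255 0 0 0 0" --pt "255 0 0 0.01 0" --pt "255 0 0 0 0"

```text
time_s: 11.57
position: [0.5418, 0.3798, 0.1365]
tcp_rot: [[-0.722, 0.692, -0.004], [0.692, 0.722, -0.002], [0.002, -0.005, -1.0]]
force: [-0.9, 0.4, -0.8]
opening: 0.174
grasp_force: 0.0
```

```bash
cat > v.py <<'E'
from h import *
import sys
print(read_state()['position'],read_state()['force'],read_state()['opening'])
im=[]
for n,x,y in(('top',200,100),('side',200,150)):
    p,d=capture(n);cv2.imwrite(f'pics/{n}{sys.argv[1]}.png',p);im.append(cv2.resize(p[y:y+150,x:x+133],None,fx=3,fy=3,interpolation=cv2.INTER_CUBIC))
cv2.imwrite(f'pics/d{sys.argv[1]}.png',np.hstack(im))
E
python3 v.py 3
```

```text
[0.54177437 0.37977696 0.13646455] [-0.93442236  0.44187534 -0.77029603] 0.17441783971837121
```

View pics/d3.png

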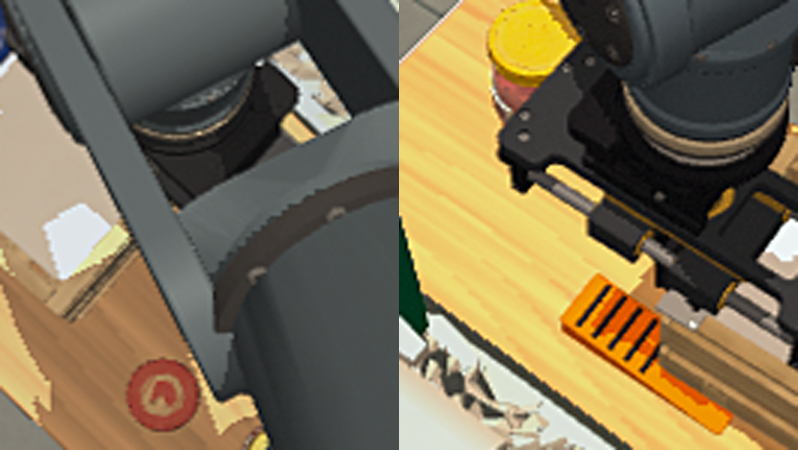

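Run:
```python
from h import *
c=np.array([.55946,.47992]);a=np.radians(46.2);R=np.array([[np.cos(a),np.sin(a)],[-np.sin(a),np.cos(a)]])
for u,v,z in((563,322,.02),(600,274,.02),(728,420,.002),(716,432,.002)):
    print((R@(px('side',None,200+(u-399)/3-.4,150+v/3-.4,z)[:2]-c)*1000).round(1))
print(read_state()['position'])
```

```text
[-156.2  -80. ]
[-157.   -40.2]
[-41.1 -67.8]
[-42.9 -78.3]
[0.54265366 0.38030089 0.13759192]
```

Call:
send_rows --pt "255 0 0 0.006 0" --pt "255 0 0 0.006 0" --pt "255 0 0 0.004 0" --pt "255 0 0 0 0" --pt "255 0 0 0 0" --pt "255 0 0 0 0"

```text
time_s: 12.17
position: [0.5441, 0.3815, 0.1225]
tcp_rot: [[-0.722, 0.692, 0.0], [0.692, 0.722, 0.0], [-0.0, 0.0, -1.0]]
force: [0.6, -0.4, -0.5]
opening: -0.0
grasp_force: 0.0
```

Call:
send_rows --pt "255 0 0 0.001 0" --pt "255 0 0 0.001 0" --pt "255 0 0 0 0"

```text
time_s: 12.42
position: [0.544, 0.3814, 0.1205]
tcp_rot: [[-0.722, 0.692, 0.0], [0.692, 0.722, 0.0], [-0.0, 0.0, -1.0]]
force: [-0.5, -1.2, 0.0]
opening: 0.005
grasp_force: 0.0
```

Call:
send_rows --pt "255 0 0 0.001 0" --pt "255 0 0 0.0005 0" --pt "255 0 0 0 0"

```text
time_s: 12.67
position: [0.5439, 0.3814, 0.1189]
tcp_rot: [[-0.722, 0.692, -0.0], [0.692, 0.722, -0.0], [0.0, -0.0, -1.0]]
force: [0.2, -1.2, 0.6]
opening: 0.009
grasp_force: 0.0
```

Call:
send_rows --pt "255 0 0 0.0005 0" --pt "255 0 0 0 0"

```text
time_s: 12.83
position: [0.544, 0.3814, 0.1185]
tcp_rot: [[-0.722, 0.692, -0.0], [0.692, 0.722, -0.0], [-0.0, -0.0, -1.0]]
force: [0.6, -0.3, 1.1]
opening: 0.003
grasp_force: 0.0
```

Call:
send_rows --pt "255 0 0 0.0005 0" --pt "255 0 0 0 0"

```text
time_s: 13.0
position: [0.544, 0.3814, 0.1184]
tcp_rot: [[-0.722, 0.692, 0.0], [0.692, 0.722, 0.0], [-0.0, 0.0, -1.0]]
force: [-0.5, -0.9, 2.8]
opening: 0.004
grasp_force: 1.0
```

Call:
send_rows --pt "255 0 0 0.0004 0" --pt "255 0 0 0 0"

```text
time_s: 13.17
position: [0.544, 0.3813, 0.1183]
tcp_rot: [[-0.722, 0.692, 0.0], [0.692, 0.722, -0.0], [-0.0, 0.0, -1.0]]
force: [-0.8, -1.6, 3.8]
opening: 0.004
grasp_force: 2.3
```

Call:
send_rows --pt "255 0 0 0.0003 0" --pt "255 0 0 0 0"

```text
time_s: 13.33
position: [0.5441, 0.3813, 0.1183]
tcp_rot: [[-0.722, 0.692, 0.0], [0.692, 0.722, -0.0], [-0.0, 0.0, -1.0]]
force: [-2.1, -2.2, 5.3]
opening: 0.004
grasp_force: 3.1
```

Call:
send_rows --pt "255 0 0 0.0004 0" --pt "255 0 0 0 0" --pt "255 0 0 0 0"

```text
time_s: 13.58
position: [0.5441, 0.3813, 0.1182]
tcp_rot: [[-0.722, 0.692, 0.001], [0.692, 0.722, -0.0], [-0.0, 0.0, -1.0]]
force: [-1.7, -1.8, 7.5]
opening: 0.002
grasp_force: 3.9
```

Run:
```python
from h import *
F=[]
for i in range(6): capture('side');s=read_state();F.append(s['force'])
print(np.round(F,1),s['position'])
```

```text
[[-1.8 -1.1  7.6]
 [-1.4 -1.3  7.2]
 [-2.  -2.1  7.8]
 [-1.9 -1.9  8.7]
 [-1.9 -1.8  8.3]
 [-1.6 -2.7  6.6]] [0.54409816 0.38126144 0.11823994]
```

Call:
send_rows --pt "255 0 0 0 0" --pt "255 0 0 0 0" --pt "255 0 0 0 0" --pt "255 0 0 0 0" --pt "255 0 0 0 0" --pt "255 0 0 0 0" --pt "255 0 0 0 0" --pt "255 0 0 0 0" --pt "255 0 0 0 0" --pt "255 0 0 0 0" --pt "255 0 0 0 0" --pt "255 0 0 0 0"

```text
time_s: 14.88
position: [0.5441, 0.3812, 0.1182]
tcp_rot: [[-0.722, 0.692, 0.001], [0.692, 0.722, -0.0], [-0.001, 0.0, -1.0]]
force: [-1.8, -2.2, 7.5]
opening: 0.0
grasp_force: 3.9
```

Call:
send_rows --pt "255 0 0 -0.001 0" --pt "255 0 0 -0.002 0" --pt "255 0 0 -0.005 0" --pt "255 0 0 -0.01 0" --pt "255 0 0 -0.02 0" --pt "255 0 0 -0.03 0" --pt "255 0 0 -0.03 0" --pt "255 0 0 -0.02 0" --pt "255 0 -0.02 0 0" --pt "255 0 -0.03 0 0" --pt "255 0 -0.03 0 0" --pt "255 0 -0.03 0 0" --pt "255 0 -0.03 0 0" --pt "255 0 -0.02 0 0" --pt "255 0 0 0 0" --pt "255 0 0 0 0"

```text
time_s: 16.22
position: [0.4334, 0.2657, 0.2359]
tcp_rot: [[-0.721, 0.692, 0.002], [0.692, 0.721, 0.001], [-0.001, 0.002, -1.0]]
force: [-0.1, 0.5, 0.1]
opening: 0.006
grasp_force: 0.0
```

```bash
python3 v.py 4; python3 m.py | tail -2
```

```text
[0.43338437 0.26570884 0.23587968] [-0.13922435  0.5368147   0.08243425] 0.005871575541494251
top (np.float64(-0.03), np.float64(-0.05)) ref (np.float64(0.01), np.float64(-0.0))
side (np.float64(0.05), np.float64(-0.05)) ref (np.float64(-0.01), np.float64(-0.0))
```

View pics/d4.png

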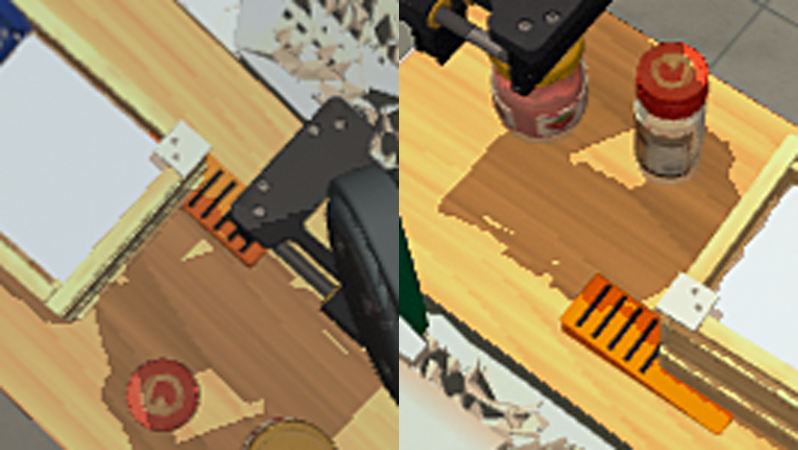

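```bash
python3 -c "from rig import *; print(hand_in())"
```

```text
the job is handed in; nothing more can be done
None
```

The wedge now bears under the bare corner. Pressing the steel plate at about 7.5 N for over a second moved it only about 0.1–0.2 mm. The crate did not measurably move, the jars were not touched, the arm is clear, and the job was handed in at about 17 s of the 54 s limit; no verdict was returned.

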